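# Set the mirror clearance of a display well and shut its cover

### The job

Turn the adjuster ring clockwise (seen from above) until the jaw in the display well firmly but gently presses the gilded mirror against its fence, then back the ring off three clicks so that the mirror sits free. Then let go and slide the clear cover fully shut over the well. Work only by the ring and the cover's tab: do not touch the mirror, do not press it hard (never above 15 N; 3 N is enough), and leave the other miniatures where they stand.

Things in the scene. Friction and masses are not known exactly. Their poses are not given: they have to be found in the camera images.
- case: Fixed walnut display case. Origin on the desk under the well's centre; x along the cover's rails. Well 86 (x) by 98 (y) mm inside, floor 10 mm above the desk, walls to 32, rails to 41 mm; case spans x -50 to +175, y -60 to +60 mm. The adjuster ring stands on a wing (to y = -130), centred at x = 0, y = -92 mm; its pawl post is 44 mm tall, at x -56 to -36 mm.
- ring_grip (a point): On the adjuster ring's axis, 72 mm above the desk, inside its upright steel grip rib: 12 mm thick (this point's y), 46 mm long (its x), from 54 to 86 mm above the desk, on a knurled disc 56 mm across whose top is at 54 mm. The point turns with the ring; z up; its x is the case's x when the ring joint is 0.
- ring (a joint): Ring angle, rad, growing clockwise from above; starts at 0, range -1.4 to 2.1. Clicks every 0.25 rad (up to 0.03 N m either way; settles at multiples of 0.25). A rack drives the jaw 16 mm per rad to the case's +y: 4 mm a click, 0.016 N m on the ring per N at the jaw. The jaw meets the mirror, slides it along (about 1 N or less), and is stopped when the mirror is on the fence.
- jaw: Jaw in the well; its origin is the centre of its cork-lined front face at rest, 18 mm above the desk. An aluminium block 50 mm wide, 14 mm tall; the face is sprung, giving 1 mm per 12 N. Moves with the ring; axes as the case's; the face looks to +y.
- mirror: Loose gilded miniature mirror frame lying flat in the well, 60 (x) by 50 (y) by 10 mm, about 60 g; origin under its centre, on the well's floor; axes as the case's. Beyond it on its +y side a fixed fence, an aluminium bar 70 by 8 by 12 mm, crosses the well; the gap from the mirror to the fence differs, 1 to 7 mm, and is not measured.
- cover (a joint): How far the clear acrylic cover stands open, m, along the case's +x: 0 is fully shut against its stop, 0.125 wide open. It needs about 1.5 N to slide and stays where it is left.
- cover_tab (a point): Point on the cover's upright tab, midway along it, at its top, 70 mm above the desk; axes as the case's. The tab is 12 mm thick along x, 44 mm long along y, and stands from the cover's upper side (38 mm above the desk) up to 70 mm.
- writing_desk: Loose walnut writing desk miniature, 45 by 80 by 58 mm. Bystander.
- teapot: Loose silver teapot miniature, 36 mm across, 33 mm tall. Bystander.
- vase: Loose blue ceramic vase miniature, 38 mm across, 50 mm tall. Bystander.
- pin_vise: Loose steel pin vise lying on the desk, 10 mm thick, 88 mm long along its x. Bystander.
Things that resemble listed ones, but are neither listed nor needed, are in the scene too. What is meant by the mirror is not green, pink or purple, and is the smaller of those in its own colour.

How it is judged:
By the outcome, as a careful person would: the job done as asked, in the order asked, and still so for the second after the job is handed in, with the robot touching nothing.
It also fails if it takes over 72 s, if anything falls off the work surface, if the arm or the gripper's body presses on something with over 40 N, if the wrist force passes 120 N, or if a joint passes its speed limit or range.

### The arm

A 6-joint arm with a two-finger parallel gripper is mounted at the origin on the work surface. World frame = base frame: x ahead of the robot, y to its left, z up, the work surface at z = 0. Lengths are in mm, angles in degrees, forces in N, time in s.
With the tool pointing down it reaches from about 350 to 925 mm from the base axis. Payload 6.4 kg.
Tool frame: the origin (TCP) lies midway between the tips of the shut fingers; the grasp point (between the pads) lies 19 mm behind it; z points along the fingers, y is the line along which they close (so a half turn about z gives the same grasp; the last joint's range is limited). The gripper opens to 94 mm and grips with 3 to 60 N. Pads are 16 mm wide; open, the fingers measure 119 mm over their backs; the gripper's body (75 mm by 177 mm) begins 78 mm behind the grasp point.
Start: joints at [61.072, 14.043, 89.255, -0, 76.702, -9.975], TCP at [211.117, 614.771, 205.455] pointing down, gripper open.
Joint ranges: [-179.41, 179.41], [-58.25, 129.5], [7.25, 145.43], [-54.29, 234.29], [11.92, 165.04], [-157.13, 157.13]. Speed limits (degrees/s): [147.25, 147.25, 180, 180, 180, 180].

### API

Orientations are given as a 3x3 rotation matrix whose columns are the frame's x, y, z axes.
In Python, from workcell import env gives the robot as it stands. Calls block until the motion is done:
- env.move_to(position, orientation): joint-space move of the TCP to a pose.
- env.move_linear(position, attitude=None, vel=150): straight line of the TCP; attitude=None keeps the orientation; vel is the mean speed in mm/s.
- env.movej(angles): joint-space move.
- env.open() and env.close_gripper(): open the fingers fully, or close them until they stop; the grip force is fixed at half the most.
- env.hold(seconds).
- env.ik(position, orientation): joint angles nearest the present ones, or None.
- env.observe(): the state.
- env.read_camera(name): name is "scene" or "top" or "wrist"; returns a dict with "image" (420x560x3 uint8, blue, green, red), "depth" (420x560 float32, mm along the optical axis (not along the pixel's ray), 0 where there is no reading), "fx", "fy", "cx", "cy" (pixels), "extrinsics" (4x4, takes a point from world to camera coordinates); the wrist camera has in their place "hand_eye" (4x4, takes a point from camera to tool coordinates, whose origin is the TCP and whose axes are the flange's). Camera axes: x right, y up, looking along -z (the intrinsics and any distortion apply to the point x, -y, -z); pixel columns grow to the right and rows downward; lengths in mm; the calibration is good to about 2 mm. A picture is of the moment at which its call begins: read the wrist's pose just before it.
A pose or a line that the arm cannot do raises env.Unreachable and nothing moves.
- env.hand_in(): hands the job in; it is judged then, once.
The state is a dict: "time": time; "joint_positions": joint angles; "joint_vel": joint speeds; "tau": joint torques, N m; "eef_pos": TCP position; "eef_rot": TCP orientation; "wrist_force": force on the tool from outside, world axes, zero at the start; "torque": the same for the moment, N m; "grip_width": opening from 0.0 (shut) to 1.0 (fully open); "grasp_force": force on a finger pad.
Only numpy, scipy, OpenCV 4.12 (cv2) and the standard library are available. Lean on these libraries where they do the work, as an engineer would, in place of code of your own. Each camera call takes 0.05 s, during which the arm holds its last target. There are 200 camera calls.

## Working session

There is one attempt and no reset: what is moved stays moved. The work goes in short steps, each a Python script; the robot and the scene stay as the last script left them, time stands still between calls to the robot, and variables do not carry over. Pictures are saved under pics/ and viewed, at most 10 in all, crops included, and the job is handed in when it is done.

```bash
ls; mkdir -p pics
python3 - <<'E'
from workcell import env
import cv2,pickle
s=env.observe();print({k:s[k] for k in('time','eef_pos','eef_rot','wrist_force','grip_width')})
d={}
for n in("top","scene"):
    c=env.read_camera(n);d[n]=c;cv2.imwrite(f"pics/{n}0.png",c["image"]);print(n,c["fx"],c["fy"],c["cx"],c["cy"],c["extrinsics"],[k for k in c])
pickle.dump(d,open("d0.pkl","wb"))
E
```

```text
pics
{'time': 0.0, 'eef_pos': array([210.81187785, 614.24458248, 204.36496074]), 'eef_rot': array([[-9.45778491e-01,  3.24811020e-01, -9.20601729e-04],
       [ 3.24812155e-01,  9.45777094e-01, -1.65910278e-03],
       [ 3.31789164e-04, -1.86816635e-03, -9.99998200e-01]]), 'wrist_force': array([-0.79768558, -0.76384134, -0.04065647]), 'grip_width': 1.000505852181317}
top 430.39391506433657 430.39391506433657 283.12922211227885 209.30767772190006 [[ 2.61788135e-02 -9.99359528e-01 -2.43967769e-02  1.02223814e+02]
 [ 9.97881882e-01  2.46706676e-02  6.01922525e-02 -5.09941870e+02]
 [-5.95518163e-02 -2.59208634e-02  9.97888616e-01 -8.84692281e+02]
 [ 0.00000000e+00  0.00000000e+00  0.00000000e+00  1.00000000e+00]] ['image', 'depth', 'fx', 'fy', 'cx', 'cy', 'extrinsics']
scene 486.16367337089713 486.16367337089713 287.9998712019315 210.53704050232872 [[-4.99006608e-01  8.66560285e-01 -8.10411761e-03  1.90116037e+02]
 [-6.98227572e-01 -3.96498403e-01  5.96043014e-01  3.41986242e+02]
 [ 5.13293934e-01  3.03087921e-01  8.02911607e-01 -1.16937739e+03]
 [ 0.00000000e+00  0.00000000e+00  0.00000000e+00  1.00000000e+00]] ['image', 'depth', 'fx', 'fy', 'cx', 'cy', 'extrinsics']
```

View pics/top0.png

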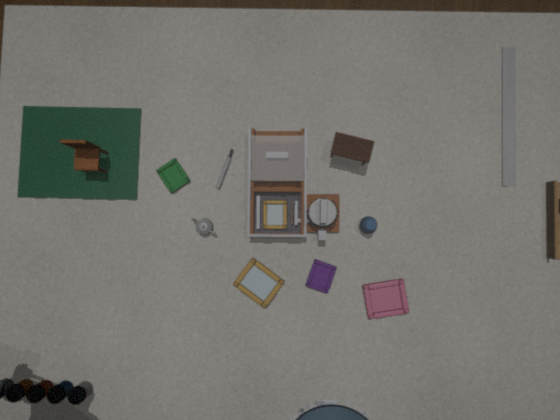

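View pics/scene0.png

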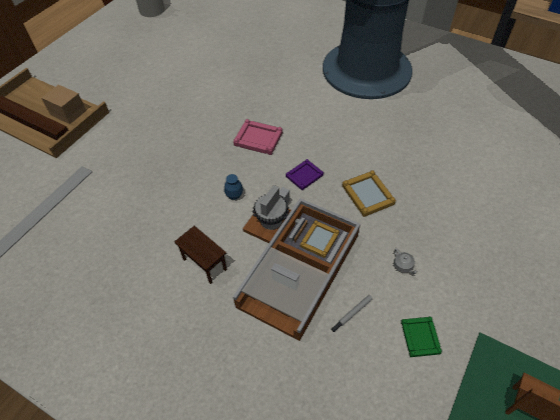

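Gilded candidates in the top view are the one in the well at (275,215) and a larger one on the desk at (259,283). The others are green (173,176), purple (321,276) and pink (386,299). I choose the small gilded one in the well. Next is a close crop and the measurements.

```bash
cat > h.py <<'E'
import numpy as np,cv2
def cloud(c,T=None):
    "per-pixel world points from depth; T camera->world"
    d=c["depth"].astype(float);v,u=np.mgrid[:d.shape[0],:d.shape[1]]
    p=np.stack([(u-c["cx"])/c["fx"]*d,-(v-c["cy"])/c["fy"]*d,-d],-1)
    T=np.linalg.inv(c["extrinsics"]) if T is None else T
    P=p@T[:3,:3].T+T[:3,3]; P[d<=0]=np.nan
    return P
def rect(Pxy):
    r=cv2.minAreaRect(Pxy.astype(np.float32));b=cv2.boxPoints(r)
    e=max((b[1]-b[0],b[2]-b[1]),key=np.linalg.norm)
    return np.round(r[0],1),np.round(r[1],1),round(float(np.degrees(np.arctan2(e[1],e[0]))%180),1)
E
python3 - <<'E'
import pickle
from h import *
d=pickle.load(open("d0.pkl","rb"))
for n in d:
    P=cloud(d[n]);z=P[...,2]
    g=lambda x0,x1,y0,y1,z0,z1:(P[...,0]>x0)&(P[...,0]<x1)&(P[...,1]>y0)&(P[...,1]<y1)&(z>z0)&(z<z1)
    if n=="top":
        print([np.round(P[v,u]) for u,v in((322,212),(277,155),(275,215),(250,160),(200,250))])
        t=P[212,322];tb=P[155,277]
    for nm,c,a,b in(("rib",t,75,95),("disc",t,48,60),("tab",tb,60,76),("case",(t+tb)/2,36,46)):
        r=45 if nm!="case" else 200
        m=g(c[0]-r,c[0]+r,c[1]-r,c[1]+r,a,b);q=P[m]
        print(n,nm,len(q),np.round(np.median(q[:,2]),1) if len(q) else 0,rect(q[:,:2]) if len(q)>3 else 0)
cv2.imwrite("pics/crop.png",cv2.resize(d["top"]["image"][110:260,230:390],None,fx=4,fy=4,interpolation=cv2.INTER_CUBIC)[:600,:640])
E
```

```text
[array([500.,  38.,  87.]), array([611., 129.,  72.]), array([495., 132.,  15.]), array([605., 185.,  43.]), array([417., 290.,   3.])]
top rib 139 86.8 (array([501. ,  35.5]), array([44.3,  9.9]), 1.1)
top disc 459 54.5 (array([502.4,  35.7]), array([55.9, 55.1]), 19.4)
top tab 158 72.4 (array([611.5, 128.8]), array([12.6, 43.8]), 90.6)
top case 3029 39.5 (array([561.3,  60.1]), array([228.2, 256.7]), 90.5)
scene rib 217 85.0 (array([504.9,  34.6]), array([46.7, 12.6]), 1.2)
scene disc 455 53.5 (array([506.1,  35. ]), array([55.9, 57.8]), 112.1)
scene tab 290 70.9 (array([614.2, 128.4]), array([14.3, 44.3]), 90.4)
scene case 4326 38.3 (array([563.5,  57.1]), array([231.5, 261.2]), 91.2)
```

View pics/crop.png

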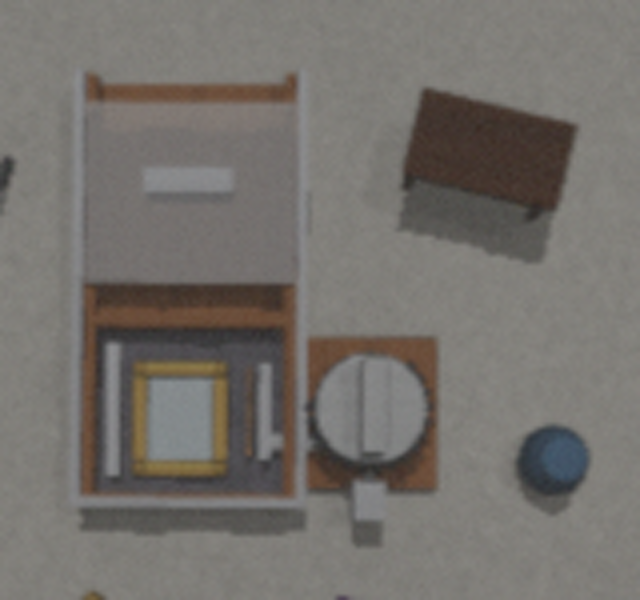

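The close crop shows the mirror is right: a small gilded frame at (180,418), with the fence on its left at (113,410). The jaw and its cork are on its right at (255,410). The ring's rib is at (373,405) and the cover tab at (188,181). I'll hover over the ring next and refine with the wrist camera.

```bash
cat >> h.py <<'E'
def R(yaw,s=1):
    "tool down; tool y at yaw+90 deg (s flips half turn)"
    a=np.radians(yaw);y=s*np.array([-np.sin(a),np.cos(a),0]);z=np.array([0,0,-1.]);return np.column_stack([np.cross(y,z),y,z])
E
python3 - <<'E'
from workcell import env
from h import *
for s in(1,-1):
    for yaw in(1,-40,-80,-100):
        q=env.ik(np.array([503.5,35.2,58]),R(yaw,s));print(s,yaw,None if q is None else np.round(q,1))
s=1 if env.ik(np.array([503.5,35.2,58]),R(-90,1)) is not None else -1
print("s",s)
env.move_to(np.array([503.5,35.2,230]),R(1,s))
env.hold(.3)
o=env.observe();c=env.read_camera("wrist")
cv2.imwrite("pics/w1.png",c["image"])
T=np.eye(4);T[:3,:3]=o["eef_rot"];T[:3,3]=o["eef_pos"]
P=cloud(c,T@c["hand_eye"]);z=P[...,2]
for nm,a,b in(("rib",78,95),("disc",48,60)):
    m=(abs(P[...,0]-503)<38)&(abs(P[...,1]-35)<38)&(z>a)&(z<b);q=P[m];print(nm,len(q),np.median(q[:,2]) if len(q) else 0,rect(q[:,:2]) if len(q)>3 else 0)
print(o["time"],o["eef_pos"],o["wrist_force"],o["torque"])
E
```

```text
1 1 [ -8.9   5.6 115.8  -0.   58.6 -99.9]
1 -40 [ -8.9   5.6 115.8  -0.   58.6 -58.9]
1 -80 [ -8.9   5.6 115.8  -0.   58.6 -18.9]
1 -100 [ -8.9   5.6 115.8  -0.   58.6   1.1]
-1 1 [ -8.9   5.6 115.8  -0.   58.6  80.1]
-1 -40 [ -8.9   5.6 115.8  -0.   58.6 121.1]
-1 -80 None
-1 -100 None
s 1
rib 607 84.40987985222193 (array([501.5,  36. ]), array([45.7, 11.3]), 0.9)
disc 1753 52.397629731086454 (array([501.,  36.]), array([56. , 57.4]), 90.9)
2.7167 [503.49784893  35.47465674 229.95307527] [-0.27889154 -0.52206439 -0.39468393] [-0.02478971  0.03248803 -0.00432214]
```

View pics/w1.png

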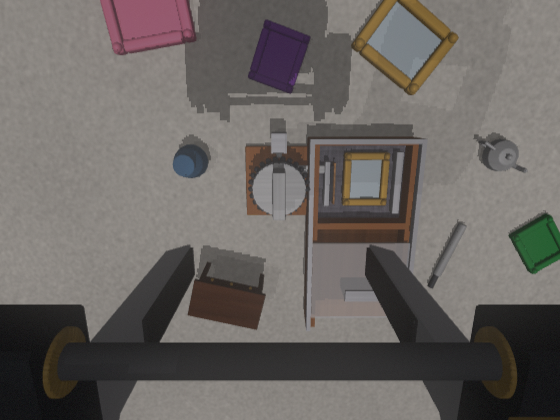

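The wrist view shows the ring disc at (280,188) with its rib vertical, and nothing blocks the fingers. The centre refines to (501.7, 35.9). Next I descend, grip and check the force sensors.

Run:
```python
from workcell import env
from h import *
C=np.array([501.7,35.9,59.])
env.move_linear(C+[0,0,40],R(1)); env.move_linear(C,vel=60)
env.hold(.2);o=env.observe();print(o["time"],o["eef_pos"],o["wrist_force"],o["torque"])
env.close_gripper();env.hold(.3)
for i in range(4):
    o=env.observe();print(o["time"],o["eef_pos"],o["wrist_force"].round(2),o["torque"].round(4),o["grip_width"],o["grasp_force"]);env.hold(.05)
t0=o["time"];env.move_linear(C,R(-1));o=env.observe();print(o["time"]-t0,o["wrist_force"].round(2),o["torque"].round(4))
y=lambda o:np.degrees(np.arctan2(-o["eef_rot"][0,1],o["eef_rot"][1,1]));print(y(o))
```

```text
4.8083 [502.07126384  35.83752178  59.44787901] [-0.70704423  0.01978385  0.51876824] [ 0.09057014 -0.00600449 -0.04733851]
6.3333 [501.74057228  34.75352091  59.02374496] [-0.73 -6.18 -0.59] [-0.8795  0.0714  0.0054] 0.12627768779495036 29.999126493930817
6.3833 [501.75768696  34.77964832  59.04576862] [-0.21 -5.31  0.27] [-0.8522  0.0516  0.057 ] 0.12933360352384848 29.999080002307892
6.4333 [501.73234922  34.75724934  59.01012842] [-0.48 -5.45 -0.66] [-0.8776  0.0743 -0.0065] 0.12893888997327135 29.999031722545624
6.4833 [501.73159266  34.76996219  59.0036679 ] [ 0.09 -5.53 -0.27] [-0.8863  0.1258 -0.0044] 0.1260412400219594 29.999181032180786
0.2999999999999998 [-0.83 -6.75 -0.24] [-0.8862  0.0158 -0.0534]
-0.9764486354568291
```

```bash
cat >> h.py <<'E'
from workcell import env
C=np.array([501.7,34.8,59.])
def yaw(o):return np.degrees(np.arctan2(-o["eef_rot"][0,1],o["eef_rot"][1,1]))
def sense(n=12):
    S=[]
    for i in range(n): env.hold(.01);S.append(env.observe())
    o=S[-1];return o["time"],np.mean([yaw(s) for s in S]),np.mean([s["torque"][2] for s in S]),np.mean([s["wrist_force"] for s in S],0).round(1),o["eef_pos"].round(1)
def turn(a):
    env.move_linear(C,R(a));return sense()
def show(r):print("%.2f yaw %.2f T %.3f"%r[:3],*r[3:],flush=True)
E
python3 - <<'E'
from h import *
base=[]
sched=list(range(-6,-30,-6))+[-30]+list(np.arange(-32,-43,-2))+list(np.arange(-43,-85,-.9))
for a in sched:
    r=turn(float(a));show(r);base.append(r[2])
    if r[2]-np.median(base[:9])>.085:break
    if r[0]>38:print("time");break
E
```

```text
7.13 yaw -5.88 T -0.005 [ 0.1 -1.3 -0.2] [501.7  34.7  59. ]
7.49 yaw -11.83 T -0.054 [-0.2 -1.6 -0.2] [501.7  34.7  59. ]
7.85 yaw -17.82 T 0.007 [-0.  -2.  -0.3] [501.7  34.7  59. ]
8.21 yaw -23.82 T -0.022 [ 0.2 -2.5 -0.4] [501.7  34.7  59. ]
8.57 yaw -29.82 T 0.030 [ 0.4 -2.5 -0.4] [501.7  34.7  59. ]
8.92 yaw -31.92 T 0.019 [ 0.2 -3.1 -0.3] [501.8  34.7  59. ]
9.27 yaw -33.94 T -0.001 [ 0.1 -3.5 -0.3] [501.7  34.7  59. ]
9.62 yaw -35.95 T -0.019 [ 0.5 -3.4 -0.4] [501.7  34.7  59. ]
9.97 yaw -37.95 T -0.007 [ 0.3 -3.5 -0.3] [501.7  34.7  59. ]
10.32 yaw -39.95 T -0.023 [ 0.6 -3.7 -0.6] [501.7  34.8  59. ]
10.67 yaw -41.95 T 0.012 [ 0.7 -3.9 -0.6] [501.7  34.8  59. ]
11.02 yaw -42.98 T 0.035 [ 0.4 -4.  -0.4] [501.7  34.7  59. ]
11.37 yaw -43.90 T 0.014 [ 0.7 -4.2 -0.6] [501.7  34.7  59. ]
11.72 yaw -44.80 T 0.014 [ 0.8 -4.8 -0.7] [501.7  34.8  59. ]
12.07 yaw -45.70 T 0.020 [ 0.6 -4.5 -0.6] [501.7  34.8  59. ]
12.42 yaw -46.60 T 0.012 [ 0.6 -4.8 -0.5] [501.7  34.8  59. ]
12.77 yaw -47.50 T 0.022 [ 0.7 -5.  -0.5] [501.7  34.8  59. ]
13.12 yaw -48.41 T -0.014 [ 1.  -4.8 -0.4] [501.8  34.8  59. ]
13.47 yaw -49.31 T 0.008 [ 1.1 -5.1 -0.6] [501.8  34.8  59. ]
13.82 yaw -50.22 T -0.003 [ 0.9 -4.8 -1. ] [501.7  34.8  59. ]
14.17 yaw -51.12 T -0.024 [ 0.7 -5.  -0.4] [501.7  34.8  59. ]
14.52 yaw -52.02 T -0.037 [ 0.8 -4.8 -0.8] [501.7  34.8  59. ]
14.87 yaw -52.93 T -0.024 [ 0.8 -4.8 -0.5] [501.7  34.8  59. ]
15.22 yaw -53.83 T -0.024 [ 1.  -4.7 -0.7] [501.7  34.8  59. ]
15.57 yaw -54.73 T -0.033 [ 0.8 -5.  -0.4] [501.7  34.8  59. ]
15.92 yaw -55.63 T -0.011 [ 0.9 -5.  -0.6] [501.7  34.8  59. ]
16.27 yaw -56.52 T 0.019 [ 0.8 -4.8 -0.3] [501.7  34.8  59. ]
16.62 yaw -57.41 T 0.067 [ 1.  -4.9 -0.6] [501.7  34.8  59. ]
16.97 yaw -58.29 T 0.091 [ 1.  -4.9 -0.7] [501.7  34.8  59. ]
```

Run:
```python
from h import *
show(turn(-58.7)); 
env.hold(.3);show(sense())
for a in(-50,-40,-30,-20,-13.4):
    env.move_linear(C,R(a))
show(sense())
env.open();env.hold(.2)
env.move_linear(C+[0,0,110],vel=120)
env.move_to(C+[0,0,170],R(1));env.hold(.3)
o=env.observe();c=env.read_camera("wrist")
cv2.imwrite("pics/w2.png",c["image"][100:350,220:460].repeat(2,0).repeat(2,1))
T=np.eye(4);T[:3,:3]=o["eef_rot"];T[:3,3]=o["eef_pos"]
P=cloud(c,T@c["hand_eye"]);z=P[...,2]
for nm,x,y,a,b in(("rib",502,35,78,95),("tab",612.5,128.8,60,78)):
    m=(abs(P[...,0]-x)<38)&(abs(P[...,1]-y)<38)&(z>a)&(z<b);q=P[m];print(nm,len(q),np.median(q[:,2]) if len(q) else 0,rect(q[:,:2]) if len(q)>3 else 0)
o=env.observe();print(o["time"],o["wrist_force"])
```

```text
17.32 yaw -58.69 T 0.113 [ 0.9 -4.9 -0.5] [501.7  34.8  59. ]
17.72 yaw -58.69 T 0.126 [ 1.1 -5.  -0.5] [501.8  34.8  59. ]
19.36 yaw -13.41 T 0.019 [ 0.9 -4.7 -0.4] [501.7  34.7  59. ]
rib 634 84.42216953980963 (array([501.7,  35.7]), array([12. , 46.1]), 166.9)
tab 484 70.19415784359282 (array([611.4, 126. ]), array([13.1, 36.9]), 90.6)
22.6333 [ 0.36040418  0.38036684 -0.12990367]
```

View pics/w2.png

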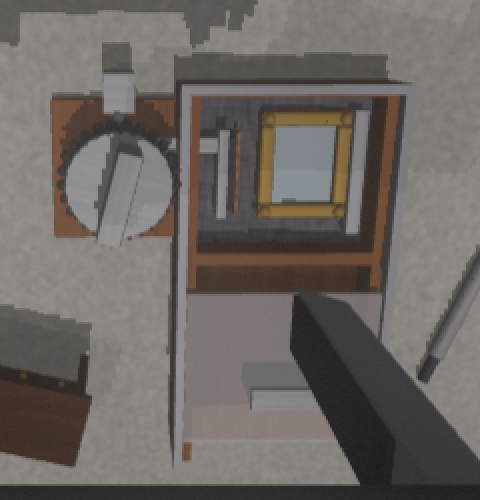

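The mirror sits against the fence, shown at the right edge of the frame near (355,170). The jaw's cork at (237,170) stands clear of it, and the ring has settled at about 14° (0.25 rad). Next I push the cover shut by its tab with closed fingers.

Run:
```python
from h import *
u=np.array([-np.cos(np.radians(.9)),-np.sin(np.radians(.9)),0])
tab=np.array([611.8,128.8,54.]); st=tab-35*u
up=lambda p,h:p+np.array([0,0,h])
env.move_to(up(st,100),R(1)); env.close_gripper()
env.move_linear(st,vel=100); env.hold(.2);f0=sense()[3];print("f0",f0)
s=90.;env.move_linear(st+s*u,vel=50)
r=sense();print(s,r[0],r[3]-f0,r[4]);n=0
while s<175 and r[0]<50:
    s+=2.5;env.move_linear(st+s*u,vel=40);r=sense(6);print(s,round(r[0],2),(r[3]-f0)[:2],r[4])
    if r[3][0]-f0[0]>8:break
env.hold(.3)
env.move_linear(st+(s-30)*u,vel=80);p=st+(s-30)*u
env.move_linear(up(p,160),vel=150);
env.move_to(np.array([420,130,300.]),R(1));env.hold(.3)
c=env.read_camera("top");P=cloud(c);z=P[...,2]
m=(abs(P[...,0]-490)<60)&(abs(P[...,1]-129)<35)&(z>60)&(z<78);q=P[m];print(len(q),rect(q[:,:2]) if len(q)>3 else 0)
cv2.imwrite("pics/t3.png",cv2.resize(c["image"][110:260,230:390],None,fx=4,fy=4,interpolation=cv2.INTER_CUBIC)[:600,:640]);print(env.observe()["time"])
```

```text
f0 [0.  0.2 0.1]
90.0 28.325 [ 1.  -0.3  0.6] [556.9 128.1  54. ]
92.5 28.62 [0.6 0.1] [554.  128.   53.9]
95.0 28.93 [ 0.2 -0.4] [551.4 127.8  53.9]
97.5 29.23 [-0.3  0.1] [549.  127.8  53.9]
100.0 29.52 [-0.1 -0.2] [546.6 127.8  54. ]
102.5 29.82 [-0.3  0.3] [544.1 127.8  54. ]
105.0 30.12 [ 0.1 -0.3] [541.6 127.7  54. ]
107.5 30.43 [ 0.1 -0.3] [539.1 127.7  54. ]
110.0 30.73 [0.2 0.1] [536.6 127.6  53.9]
112.5 31.02 [-0.2 -0.5] [534.1 127.6  53.9]
115.0 31.32 [ 0.5 -0.1] [531.6 127.5  53.9]
117.5 31.62 [-0.  -0.2] [529.1 127.5  54. ]
120.0 31.93 [ 0.2 -0.5] [526.6 127.5  53.9]
122.5 32.23 [0.5 0. ] [524.  127.4  53.9]
125.0 32.52 [-0.  -0.2] [521.6 127.4  54. ]
127.5 32.83 [ 0.1 -0.4] [519.1 127.3  53.9]
130.0 33.12 [6.3 0.4] [518.4 127.3  54.2]
132.5 33.42 [14.3  0.7] [518.3 127.3  54.6]
132 (array([503.1, 126.8]), array([10.1, 41.4]), 91.4)
36.4667
```

View pics/t3.png

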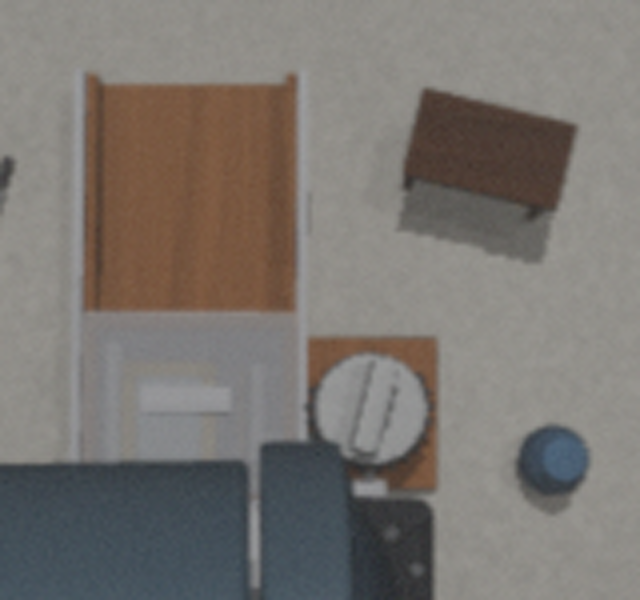

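The tab, at (185,398), now stands over the well. The stop was hard, but the arm hides the near edge. I'll move it aside and check that edge.

Run:
```python
from h import *
env.move_to(np.array([300,480,300.]),R(1));env.hold(.3)
c=env.read_camera("top")
cv2.imwrite("pics/t4.png",cv2.resize(c["image"][150:260,220:380],None,fx=5,fy=5,interpolation=cv2.INTER_CUBIC));o=env.observe();print(o["time"],o["wrist_force"])
```

```text
38.2 [-0.42523392  1.55583949  0.09644816]
```

View pics/t4.png

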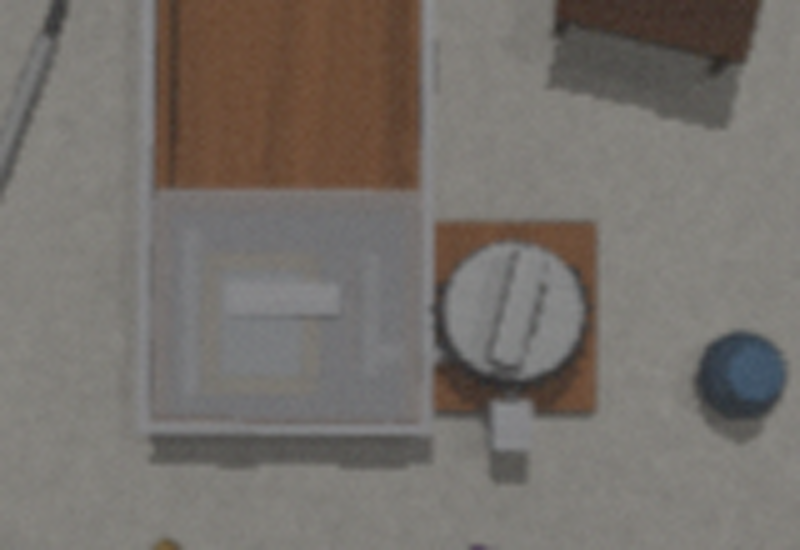

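The cover spans the whole well and reaches the end wall at (290,422). The mirror and ring are unchanged and the bystanders still stand, so I'm handing in.

```bash
python3 -c "
from workcell import env
print(env.hand_in())"
```

```text
the job is handed in; nothing more can be done
None
```

I handed the job in at about 38 s: the ring pressed the mirror on its fence at an estimated 6–10 N (from wrist torque), was backed off three clicks to about 0.25 rad, and the cover was pushed shut against its stop; no verdict was returned.

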